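# Turn the ring book to the moon page

## Task

Make the wooden ring book ready for bedtime: the white pacifier case is in the way on the bare page, so stand it on the nightstand top beside the book first. Then turn the loose sun leaf over across the rings by its tab until it lies flat on the other side with the moon up, lowering it gently so that it does not slap down, and finally set the case down flat on the page that the leaf uncovered, to keep the book open there. Leave the owl, the aspirator bulb and the star teether where they are.

Things in the scene. Friction and masses are not known exactly. Their poses are not given: they have to be found in the camera images.
- book: Open wooden ring book, fixed. Two page stacks, each 150 mm along book x, 30 mm high, 12 to 125 mm from the rings' line, which runs along book x through y = 0, 34 mm above the nightstand top (z = 0). Two steel rings at x = -45 and 45 mm, tops 48 mm high. Origin: centre of its underside. The loose leaf starts flat on the -y stack, the case on the bare +y stack.
- leaf (a joint): Turn of the loose leaf about the rings' line, rad: 0 = flat on the -y stack (sun up), 1.57 upright, 3.14 flat on the +y stack (moon up). Stiff 8 mm board, 150 mm along the rings, 8 to 125 mm from the rings' line, about 100 g, a tab at the middle of its free edge. The rings run freely: let go, it falls to the side it leans to.
- tab (a point): Grip point on the leaf's tab, mid-thickness, 160 mm from the rings' line; moves with the leaf, x along the rings. Tab: 32 mm wide along the rings, 8 mm thick, 125 to 176 mm from the rings' line, round-ended; below it only the nightstand top, 30 mm lower. Gripped across the 32 mm with fingers down, it can turn between the pads, so the gripper can stay upright all the way over.
- case_center (a point): Centre, half-way up, of the closed white pacifier case: loose rounded box 52 mm (its x) by 84 mm (its y) by 44 mm high (its z, up), about 90 g, a 2 mm catch on one end. It starts on the +y stack, centre 52 mm above the nightstand top; standing on the nightstand top its centre is 22 mm high.
- uncovered_page (a point): Centre of the upper face of the book's -y stack, 30 mm above the nightstand top, 70 mm from the rings' line: the page that the turned leaf uncovers. Axes as the book's.
- owl: White ceramic owl night light, 132 mm tall, 100 mm across, origin at the centre of its underside. Bystander, loose.
- aspirator: Blue nasal aspirator bulb standing nozzle up, 101 mm tall, 58 mm across, origin at the centre of its underside. Bystander, loose, light.
- teether: Flat star-shaped teether, 100 mm across, 16 mm thick, origin at the centre of its underside. Bystander, loose.
Things that resemble listed ones, but are neither listed nor needed, are in the scene too. Of the things like the part that bears case_center, leave any that is pink, purple or yellow; of the rest the larger one is meant.

How it is judged (in metres and radians):
On the way, in this order (a step that is already met when the one before it is completed fails the run):
1. the case stands on the nightstand top beside the book, let go, the leaf not yet turned (height (world z) of case_center below 0.03 m and angle between case_center's own z axis and vertical below 0.15 rad and contact force between the fingers and case below 0.05 N and value of joint leaf below 0.3 rad), for 0.2 s.
2. the leaf lies flat on the other side, moon up (value of joint leaf above 3.04 rad), for 0.2 s.
At the end, for the whole second after the job is handed in: The leaf lies flat on the +y stack (joint above 3.04 rad) and the case stands upright (within 0.1 rad), at rest and let go, flat on the uncovered -y page, its centre within 55 mm of the page's centre along the rings, and across them within 30 mm towards the rings or 35 mm away from them (value of joint leaf above 3.04 rad and x of case_center in the frame of uncovered_page between -0.055 and 0.055 m and y of case_center in the frame of uncovered_page between -0.035 and 0.03 m and z of case_center in the frame of uncovered_page between 0.017 and 0.028 m and angle between case_center's own z axis and vertical below 0.1 rad and linear speed of case below 0.03 m/s); the robot touches nothing.
It fails at once if the leaf swings faster than 6 rad/s (slapped down or flung) (velocity of joint leaf above 6 rad/s or velocity of joint leaf below -6 rad/s).
It fails at once if the case is let fall (faster than 0.7 m/s out of the fingers) (linear speed of case above 0.7 m/s and contact force between the fingers and case below 0.05 N).
It fails at once if the owl, the aspirator or the teether is moved by more than 20 mm or tipped (distance of any of owl, aspirator, teether from where it was at the start of the episode above 0.02 m or angle between any of owl, aspirator's own z axis and vertical above 0.4 rad).
It also fails if it takes over 72 s, if anything falls off the work surface, if the arm or the gripper's body presses on something with over 40 N, if the wrist force passes 120 N, or if a joint passes its speed limit or range.

## Robot

A 6-joint arm with a two-finger parallel gripper is mounted at the origin on the work surface. World frame = base frame: x ahead of the robot, y to its left, z up, the work surface at z = 0. Lengths are in m, angles in degrees, forces in N, time in s.
With the tool pointing down it reaches from about 0.375 to 0.75 m from the base axis. Payload 9 kg.
Tool frame: the origin (TCP) lies on the mounting face of the last link; the fingertips stand 173 mm ahead of it and the grasp point (between the pads) lies 155 mm ahead of it; z points along the fingers, y is the line along which they close (so a half turn about z gives the same grasp; the last joint's range is limited). The gripper opens to 85 mm and grips with 20 to 120 N. Pads are 22 mm wide; open, the fingers measure 114 mm over their backs; the gripper's body (76 mm by 85 mm) begins 54 mm behind the grasp point. The pads swing forward as they close: fully open they stand 13 mm farther back than shut.
Start: joints at [64.074, 5.964, 5.575, 89.605, 0, 77.527], TCP at [0.14, 0.584, 0.405] pointing down, gripper open.
Joint ranges: [-171.21, 171.21], [-48.23, 106.86], [-62.78, 66.21], [-105.2, 120.99], [-86.42, 89.51], [-180, 180]. Speed limits (degrees/s): [127.2, 127.2, 147.25, 180, 180, 180].

## Interface

Orientations are given as [roll, pitch, yaw] about the fixed x, y, z axes, in that order (R = Rz(yaw) Ry(pitch) Rx(roll)).
In Python, from bench import ctrl gives the robot as it stands.
- The arm moves only by the tool send_rows, never from a script. Its argument "plan" is one flat list of numbers, 7 for each row, row after row: the shift along the tool's x, y, z in m, then the turn, a rotation vector about the tool's x, y, z in rad, then the closure, from -1 (fully open) to 1 (shut), so that 0 is half open. In form: [x, y, z, rx, ry, rz, fingers, x, y, z, rx, ry, rz, fingers, ...]. A call has exactly 5 rows; each row shifts and turns the commanded pose from where the row before left it, along the tool's axes as they then stand; what a row does not reach is not made up. A row lasts 1/12 s, in which the tool goes at most 41.7 mm and 7.16 degrees, less where a joint would pass 70% of its speed; a pose out of reach is approached as far as the arm can. A call is refused whole if a number of a shift passes 0.0417 or a number of a turn 0.125, either way. A call with a gripper value outside its range is refused whole. The fingers move at their own pace and stop on an object; "force" is the grip in N (left out, the last holds). Time passes only in rows, so rows that do not move let the fingers close, or fill a call up. It gives the time, the measured TCP pose, the force, the opening and the grip force at its end, in the units of the state.
- ctrl.get_obs(): the state, without advancing time (a new reading comes with each control period).
- ctrl.camera(name): name is "scene" or "top"; returns the picture (420x560x3 uint8, red, green, blue); there is no depth.
- ctrl.camera_model(name): a dict with "camera_matrix" (3x3 intrinsics, pixels), "rvec" (rotation vector, rad) and "tvec" (3), from world to camera coordinates, as OpenCV has them. Camera axes: x right, y down, z forward; pixel columns grow to the right and rows downward; lengths in m; the calibration is good to about 2 mm. A picture is of the moment at which its call begins. camera_model takes no time and is no camera call.
- ctrl.hand_in(): hands the job in; it is judged then, once.
The state is a dict: "t": time; "qpos": joint angles; "joint_vel": joint speeds; "tau": joint torques, N m; "ee_pos": TCP position; "orientation": TCP orientation; "contact_force": force on the tool from outside, world axes, zero at the start; "ft_torque": the same for the moment, N m; "gripper_width": finger opening in m; "gripper_force": force on a finger pad.
Only numpy, scipy, OpenCV 4.12 (cv2) and the standard library are available. Lean on these libraries where they do the work, as an engineer would, in place of code of your own. Each camera call takes 0.05 s, during which the arm holds its last target. There are 200 camera calls.

## Working session

There is one attempt and no reset: what is moved stays moved. The work goes in short steps, Python scripts to look and compute and a tool call to move; the robot and the scene stay as the last step left them, time stands still between calls to the robot, and variables do not carry over. Pictures are saved under pics/ and viewed, at most 10 in all, crops included, and the job is handed in when it is done.

Besides the shell and the picture viewer there is one more tool, called after "Emit:" as name(argument=value, ...), one argument or row to a line, values as JSON. send_rows: Moves the arm, as the interface text tells. Its arguments: {"type":"object","properties":{"plan":{"type":"array"},"force":{"type":"number"}},"required":["plan"]}

```bash
mkdir -p pics; python3 - <<'E'
from bench import ctrl
import cv2,numpy as np
for n in("scene","top"):
    cv2.imwrite(f"pics/{n}0.png",ctrl.camera(n)[:,:,::-1])
    m=ctrl.camera_model(n);R=cv2.Rodrigues(np.array(m["rvec"]))[0];print(n,np.round(m["camera_matrix"],1).tolist(),np.round(-R.T@np.array(m["tvec"]).ravel(),3),np.round(R,2).tolist())
print(ctrl.get_obs())
E
```

```text
scene [[407.7, 0.0, 276.6], [0.0, 407.7, 205.7], [0.0, 0.0, 1.0]] [ 1.274 -0.309  0.669] [[0.39, 0.92, 0.02], [0.57, -0.22, -0.79], [-0.72, 0.32, -0.61]]
top [[407.8, 0.0, 278.1], [0.0, 407.8, 206.2], [0.0, 0.0, 1.0]] [ 0.295 -0.018  1.327] [[-0.02, -1.0, -0.02], [-0.98, 0.02, -0.17], [0.17, 0.01, -0.98]]
{'t': 0.1, 'qpos': array([ 6.40719500e+01,  5.99610877e+00,  5.53357185e+00,  8.96055210e+01,
       -1.02510299e-03,  7.75264584e+01]), 'joint_vel': array([ 0.05649071, -0.06338904,  0.15727985,  0.06977965,  0.02098979,
       -0.01335999]), 'tau': array([ 7.19025717e-03, -5.58209038e+01,  5.04717922e+01,  1.33290412e-02,
       -1.91074460e-04, -5.60144784e-07]), 'ee_pos': array([0.13955882, 0.58345028, 0.40401041]), 'orientation': array([-1.79933327e+02, -1.36988276e-02,  1.66545484e+02]), 'contact_force': array([-0.54039366, -0.53097112, -0.70470651]), 'ft_torque': array([-0.03239802,  0.00898089, -0.01330292]), 'gripper_force': 0.0, 'gripper_width': 0.08521820781870304}
```

View pics/scene0.png

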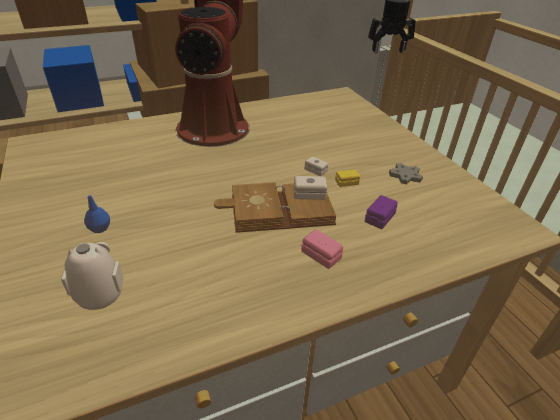

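View pics/top0.png

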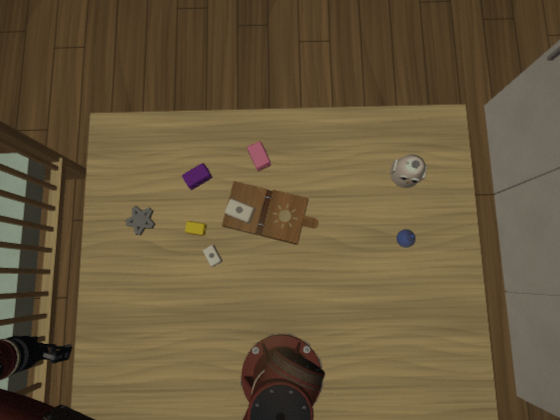

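The scene view shows the case on the left page at (311,187), the tab at (222,203), the owl at (93,275) and the bulb at (97,217). In the top view, things that could be taken for the case are:
- white on the page (239,210)
- small white (212,255)
- pink (259,156)
- purple (197,176)
- yellow (196,228)

I choose the larger white one, at (239,210). The tab is at (311,222).

```bash
cat > h.py <<'E'
from bench import ctrl
import cv2,numpy as np
def ray(n,px,z):
    m=ctrl.camera_model(n);K=np.array(m["camera_matrix"]);R=cv2.Rodrigues(np.array(m["rvec"]))[0];C=-R.T@np.array(m["tvec"]).ravel()
    p=np.atleast_2d(np.array(px,float));d=(np.c_[p,np.ones(len(p))]@np.linalg.inv(K).T)@R
    return C+d*((z-C[2])/d[:,2])[:,None]
def big(mask):
    c=max(cv2.findContours(mask.astype(np.uint8),0,1)[0],key=cv2.contourArea);return c[:,0].astype(float)
def rect(P):
    r=cv2.minAreaRect((P[:,:2]*1000).astype(np.float32));return np.round(r[0],1),np.round(r[1],1),round(r[2],1)
E
python3 - <<'E'
from h import *
im=cv2.imread("pics/top0.png");hsv=cv2.cvtColor(im,cv2.COLOR_BGR2HSV).astype(int)
H,S,V=hsv[...,0],hsv[...,1],hsv[...,2]
for p in[(239,203),(239,216),(250,220),(270,212),(300,235),(311,222),(285,216),(330,220),(220,230)]:print(p,hsv[p[1],p[0]])
w=np.zeros_like(S);w[170:250,215:330]=1
case=(S<60)&(V>110)&(w>0)
case[:, 255:]=0
print("case",rect(ray("top",big(case),.07)))
E
python3 -c "
import cv2
a=cv2.imread('pics/top0.png')[170:270,190:330];cv2.imwrite('pics/c1.png',cv2.resize(a,None,fx=5.6,fy=5.6,interpolation=cv2.INTER_CUBIC))"
```

```text
(239, 203) [ 22  47 147]
(239, 216) [ 23  47 152]
(250, 220) [19 89 80]
(270, 212) [ 16 146  94]
(300, 235) [ 19 108 120]
(311, 222) [ 16 146  94]
(285, 216) [ 20 100 127]
(330, 220) [ 21 108 128]
(220, 230) [ 20 105 129]
case (array([507.6, 122.5]), array([78.7, 50.2]), 66.2)
```

View pics/c1.png

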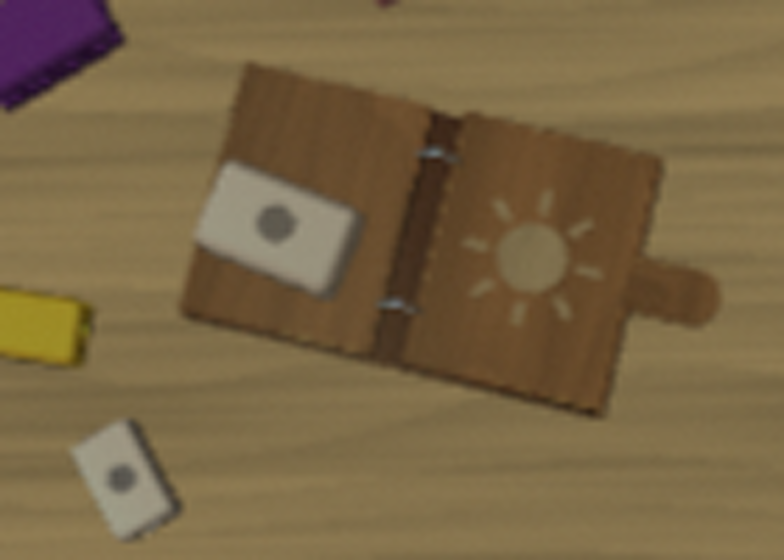

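The close crop confirms the choice: the larger white case is on the bare page at crop (278,225). The rings are at (436,153) and (397,304), and the tab runs from (635,285) to (718,300).

```bash
python3 - <<'E'
from h import *
c=lambda *p:[(190+(a+.5)/5.6-.5,170+(b+.5)/5.6-.5) for a,b in p]
r=ray("top",c((436,153),(397,304)),.048);print("rings",r.round(4),np.linalg.norm(r[0]-r[1]))
L=ray("top",c((660,158),(603,415)),.038);print("leaf outer",L.round(4),np.linalg.norm(L[0]-L[1]))
S=ray("top",c((248,65),(182,315)),.030);print("stack outer",S.round(4),np.linalg.norm(S[0]-S[1]))
T=ray("top",c((677,292),(718,300)),.038);print("tab mid,end",T.round(4))
o=(L.sum(0)+S.sum(0))[:2]/4;x=(L[0]-L[1]+S[0]-S[1])[:2];y=(S.sum(0)-L.sum(0))[:2]
print("origin",o,"yaw x",np.degrees(np.arctan2(x[1],x[0])),"yaw y-90",np.degrees(np.arctan2(y[1],y[0]))-90,"rings mid",r.mean(0),np.linalg.norm(y)/2)
im=cv2.imread("pics/top0.png")
hsv=cv2.cvtColor(im,cv2.COLOR_BGR2HSV).astype(int);H,S_,V=hsv[...,0],hsv[...,1],hsv[...,2]
m=(S_>118)&(H<19);m[:, :308]=0;m[:,325:]=0;m[:190]=0;m[250:]=0
print("tab rect",rect(ray("top",big(m),.038)))
for n,c0,z in(("owl",(408,171),0),("asp",(406,238),.03),("small",(212,255),.02),("yellow",(196,228),.02),("pink",(259,156),.02),("purple",(197,176),.02),("star",(140,219),.01)):print(n,ray("top",c0,z).round(3))
# case cross-check by scene view
sc=cv2.imread("pics/scene0.png");h=cv2.cvtColor(sc,cv2.COLOR_BGR2HSV).astype(int)
m=(h[...,1]<45)&(h[...,2]>140);w=m*0;w[174:202,290:330]=1
b=big(m&(w>0));print(b.min(0),b.max(0),"scene case",rect(ray("scene",b,.072)))
E
```

```text
rings [[0.552  0.0323 0.048 ]
 [0.4655 0.0556 0.048 ]] 0.08953141064861038
leaf outer [[ 0.5482 -0.096   0.038 ]
 [ 0.4014 -0.0593  0.038 ]] 0.15135143259069023
stack outer [[0.6104 0.1421 0.03  ]
 [0.4641 0.18   0.03  ]] 0.15108301814320527
tab mid,end [[ 0.4704 -0.1032  0.038 ]
 [ 0.4653 -0.1263  0.038 ]]
origin [0.50601957 0.04169612] yaw x -14.281338975717725 yaw y-90 -14.671968832607618 rings mid [0.50873038 0.04394666 0.048     ] 0.24672923115035889
tab rect (array([ 470.8, -111.2]), array([31.8, 35.3]), 88.2)
owl [[ 0.639 -0.436  0.   ]]
asp [[ 0.413 -0.404  0.03 ]]
small [[0.372 0.213 0.02 ]]
yellow [[0.46  0.266 0.02 ]]
pink [[0.697 0.06  0.02 ]]
purple [[0.633 0.266 0.02 ]]
star [[0.495 0.453 0.01 ]]
[325. 181.] [325. 181.] scene case (array([522.6, 159.4]), array([0., 0.]), 0.0)
```

Emit:
send_rows(
  plan=[0, 0, 0, 0, 0, 0.1168, -1, 0, 0, 0, 0, 0, 0.1168, -1, 0, 0, 0, 0, 0, 0.1168, -1, 0, 0, 0, 0, 0, 0.1168, -1, 0, 0, 0, 0, 0, 0.1168, -1],
)

```text
t: 0.52
ee_pos: [0.1396, 0.5835, 0.4043]
orientation: [-180.0, 0.0, 132.8]
contact_force: [-0.7, 0.1, 0.7]
gripper_width: 0.0857
gripper_force: 0.0
```

Emit:
send_rows(
  plan=[0, 0, 0, 0, 0, 0.1168, -1, 0, 0, 0, 0, 0, 0.1168, -1, 0, 0, 0, 0, 0, 0.1168, -1, 0, 0, 0, 0, 0, 0.1168, -1, 0, 0, 0, 0, 0, 0.1168, -1],
)

```text
t: 0.93
ee_pos: [0.1395, 0.5835, 0.4042]
orientation: [-180.0, 0.0, 99.3]
contact_force: [-0.0, 0.0, 0.7]
gripper_width: 0.0855
gripper_force: 0.0
```

Emit:
send_rows(
  plan=[0, 0, 0, 0, 0, 0.1168, -1, 0, 0, 0, 0, 0, 0.1168, -1, 0, 0, 0, 0, 0, 0.1168, -1, 0, 0, 0, 0, 0, 0.1168, -1, 0, 0, 0, 0, 0, 0.1168, -1],
)

```text
t: 1.35
ee_pos: [0.1396, 0.5835, 0.4042]
orientation: [-180.0, 0.0, 65.8]
contact_force: [0.1, -0.6, 0.6]
gripper_width: 0.0855
gripper_force: 0.0
```

Emit:
send_rows(
  plan=[-0.0182, 0.0348, 0, 0, 0, 0, -1, -0.0182, 0.0348, 0, 0, 0, 0, -1, -0.0182, 0.0348, 0, 0, 0, 0, -1, -0.0182, 0.0348, 0, 0, 0, 0, -1, -0.0182, 0.0348, 0, 0, 0, 0, -1],
)

```text
t: 1.77
ee_pos: [0.2625, 0.4285, 0.4043]
orientation: [-180.0, 0.0, 66.2]
contact_force: [0.0, 0.4, 1.1]
gripper_width: 0.0853
gripper_force: 0.0
```

Emit:
send_rows(
  plan=[-0.0182, 0.0348, 0, 0, 0, 0, -1, -0.0182, 0.0348, 0, 0, 0, 0, -1, -0.0182, 0.0348, 0, 0, 0, 0, -1, -0.0182, 0.0348, 0, 0, 0, 0, -1, -0.0182, 0.0348, 0, 0, 0, 0, -1],
)

```text
t: 2.18
ee_pos: [0.385, 0.2747, 0.4046]
orientation: [-180.0, -0.0, 66.2]
contact_force: [0.4, 0.7, 0.0]
gripper_width: 0.0852
gripper_force: 0.0
```

Emit:
send_rows(
  plan=[-0.0182, 0.0348, 0, 0, 0, 0, -1, -0.0182, 0.0348, 0, 0, 0, 0, -1, -0.0182, 0.0348, 0, 0, 0, 0, -1, -0.0182, 0.0348, 0, 0, 0, 0, -1, 0, 0, 0, 0, 0, 0, -1],
)

```text
t: 2.6
ee_pos: [0.4853, 0.1489, 0.4037]
orientation: [180.0, 0.1, 65.9]
contact_force: [0.5, 0.3, -1.3]
gripper_width: 0.0855
gripper_force: 0.0
```

Emit:
send_rows(
  plan=[-0.0152, 0.0311, 0, 0, 0, 0, -1, 0, 0, 0.03, 0, 0, 0, -1, 0, 0, 0.035, 0, 0, 0, -1, 0, 0, 0.035, 0, 0, 0, -1, 0, 0, 0.01, 0, 0, 0, -1],
)

```text
t: 3.02
ee_pos: [0.5028, 0.127, 0.289]
orientation: [-179.6, 0.2, 66.1]
contact_force: [-0.6, -0.3, -1.9]
gripper_width: 0.0856
gripper_force: 0.0
```

```bash
python3 - <<'E'
from h import *
print(ctrl.get_obs()["ee_pos"])
a=ctrl.camera("scene")[:,:,::-1];cv2.imwrite("pics/s1.png",cv2.resize(a[130:230,240:380],None,fx=5.6,fy=5.6))
E
```

```text
[0.50282285 0.12698104 0.28903783]
```

View pics/s1.png

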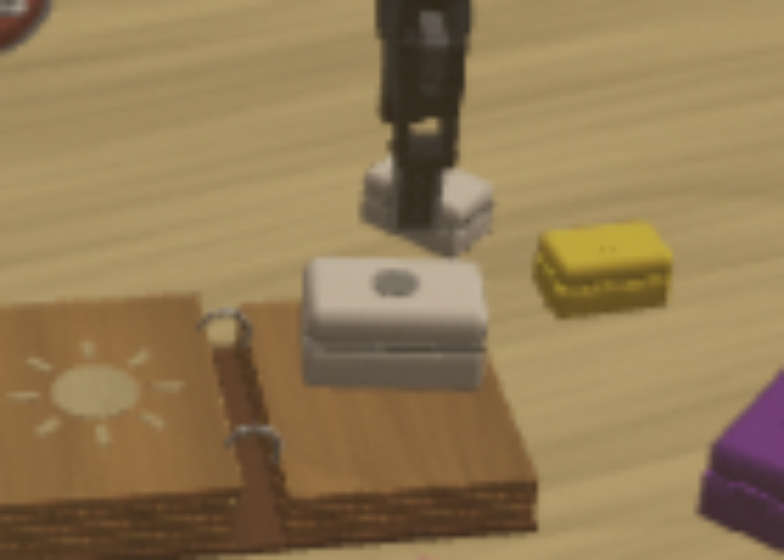

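The case is intact on the page, with its disc at crop (396,283). The gripper stands above it. I'll cross-check the disc centre in both views.

```bash
python3 - <<'E'
from h import *
print(ray("scene",[(240+396.5/5.6-.5,130+283.5/5.6-.5)],.074),ray("top",[(190+276/5.6-.5,170+224/5.6-.5)],.074))
print(ray("scene",[(240+222/5.6-.5,130+315/5.6-.5),(240+253/5.6-.5,130+428/5.6-.5)],.048))
E
```

```text
[[0.50779896 0.12401031 0.074     ]] [[0.50866699 0.12132951 0.074     ]]
[[0.46822612 0.05378303 0.048     ]
 [0.55303529 0.03242584 0.048     ]]
```

Emit:
send_rows(
  plan=[-0.0018, 0.0065, 0, 0, 0, 0, -1, 0, 0, 0.02, 0, 0, 0, -1, 0, 0, 0.02, 0, 0, 0, -1, 0, 0, 0, 0, 0, 0, -1, 0, 0, 0, 0, 0, 0, -1],
)

```text
t: 3.48
ee_pos: [0.5103, 0.1228, 0.2564]
orientation: [180.0, -0.0, 66.2]
contact_force: [-0.6, -0.2, -0.4]
gripper_width: 0.0853
gripper_force: 0.0
```

Emit:
send_rows(
  plan=[0, -0.002, 0.015, 0, 0, 0, -1, 0, 0, 0.015, 0, 0, 0, -1, 0, 0, 0.014, 0, 0, 0, -1, 0, 0, 0, 0, 0, 0, -1, 0, 0, 0, 0, 0, 0, 1],
  force=25,
)

```text
t: 3.9
ee_pos: [0.5086, 0.1237, 0.2125]
orientation: [179.9, -0.0, 66.2]
contact_force: [-0.2, 0.4, 0.6]
gripper_width: 0.0754
gripper_force: 0.0
```

Emit:
send_rows(
  plan=[0, 0, 0, 0, 0, 0, 1, 0, 0, 0, 0, 0, 0, 1, 0, 0, 0, 0, 0, 0, 1, 0, 0, 0, 0, 0, 0, 1, 0, 0, 0, 0, 0, 0, 1],
)

```text
t: 4.32
ee_pos: [0.5089, 0.1237, 0.2128]
orientation: [179.8, -0.1, 66.2]
contact_force: [-0.1, 0.1, 7.8]
gripper_width: 0.0516
gripper_force: 26.8
```

Emit:
send_rows(
  plan=[0, 0, 0, 0, 0, 0, 1, 0, 0, 0, 0, 0, 0, 1, 0, 0, 0, 0, 0, 0, 1, 0, 0, 0, 0, 0, 0, 1, 0, 0, 0, 0, 0, 0, 1],
)

```text
t: 4.73
ee_pos: [0.5089, 0.1237, 0.2128]
orientation: [179.8, -0.1, 66.2]
contact_force: [-0.7, -0.1, 6.6]
gripper_width: 0.0515
gripper_force: 26.8
```

Emit:
send_rows(
  plan=[0, 0, -0.01, 0, 0, -0.032, 1, 0, 0, -0.022, 0, 0, -0.032, 1, 0, 0, -0.026, 0, 0, -0.032, 1, 0, 0, -0.026, 0, 0, -0.032, 1, 0, 0, -0.016, 0, 0, -0.032, 1],
)

```text
t: 5.15
ee_pos: [0.5084, 0.1237, 0.3143]
orientation: [179.8, -0.1, 75.4]
contact_force: [0.9, -0.5, -1.0]
gripper_width: 0.0513
gripper_force: 26.7
```

Emit:
send_rows(
  plan=[-0.013, 0.0085, 0, 0, 0, 0, 1, -0.0258, 0.0172, 0, 0, 0, 0, 1, -0.0258, 0.0172, 0, 0, 0, 0, 1, -0.0258, 0.0172, 0, 0, 0, 0, 1, -0.0258, 0.0172, 0, 0, 0, 0, 1],
)

```text
t: 5.57
ee_pos: [0.5537, -0.0096, 0.3115]
orientation: [179.9, -0.0, 75.4]
contact_force: [0.2, -0.1, -1.4]
gripper_width: 0.0518
gripper_force: 26.7
```

Emit:
send_rows(
  plan=[-0.0258, 0.0172, 0, 0, 0, 0, 1, -0.0258, 0.0172, 0, 0, 0, 0, 1, -0.0258, 0.0172, 0, 0, 0, 0, 1, -0.0258, 0.0172, 0, 0, 0, 0, 1, -0.013, 0.0085, 0, 0, 0, 0, 1],
)

```text
t: 5.98
ee_pos: [0.5993, -0.1435, 0.3112]
orientation: [179.9, 0.0, 75.2]
contact_force: [0.2, -0.7, -1.6]
gripper_width: 0.0516
gripper_force: 26.7
```

Emit:
send_rows(
  plan=[0, 0, 0.01, 0, 0, 0, 1, 0, 0, 0.02, 0, 0, 0, 1, 0, 0, 0.026, 0, 0, 0, 1, 0, 0, 0.026, 0, 0, 0, 1, 0, 0, 0.018, 0, 0, 0, 1],
)

```text
t: 6.4
ee_pos: [0.5979, -0.1393, 0.2082]
orientation: [-179.9, -0.0, 75.4]
contact_force: [-0.5, -0.3, -1.4]
gripper_width: 0.0517
gripper_force: 26.8
```

Emit:
send_rows(
  plan=[0, 0, 0.01, 0, 0, 0, 1, 0, 0, 0.008, 0, 0, 0, 1, 0, 0, 0.005, 0, 0, 0, 1, 0, 0, 0.002, 0, 0, 0, 1, 0, 0, 0, 0, 0, 0, 1],
)

```text
t: 6.82
ee_pos: [0.5989, -0.1403, 0.1862]
orientation: [180.0, 0.0, 75.3]
contact_force: [-0.0, -0.2, -0.9]
gripper_width: 0.052
gripper_force: 26.8
```

Emit:
send_rows(
  plan=[0, 0, 0.002, 0, 0, 0, 1, 0, 0, 0.001, 0, 0, 0, 1, 0, 0, 0.0005, 0, 0, 0, 1, 0, 0, 0, 0, 0, 0, 1, 0, 0, 0, 0, 0, 0, 1],
)

```text
t: 7.23
ee_pos: [0.5989, -0.1404, 0.1828]
orientation: [179.9, 0.0, 75.3]
contact_force: [-0.4, 0.2, 3.7]
gripper_width: 0.0517
gripper_force: 27.2
```

Emit:
send_rows(
  plan=[0, 0, 0, 0, 0, 0, -1, 0, 0, 0, 0, 0, 0, -1, 0, 0, 0, 0, 0, 0, -1, 0, 0, 0, 0, 0, 0, -1, 0, 0, 0, 0, 0, 0, -1],
)

```text
t: 7.65
ee_pos: [0.5986, -0.1403, 0.1821]
orientation: [-180.0, -0.0, 75.3]
contact_force: [-0.4, 0.6, 0.2]
gripper_width: 0.0855
gripper_force: 0.0
```

Emit:
send_rows(
  plan=[0, 0, 0, 0, 0, 0, -1, 0, 0, -0.005, 0, 0, 0, -1, 0, 0, -0.025, 0, 0, 0, -1, 0, 0, -0.035, 0, 0, 0, -1, 0, 0, -0.035, 0, 0, 0, -1],
)

```text
t: 8.07
ee_pos: [0.5981, -0.14, 0.2828]
orientation: [-179.9, -0.0, 75.3]
contact_force: [0.7, -0.4, -0.2]
gripper_width: 0.0857
gripper_force: 0.0
```

Emit:
send_rows(
  plan=[-0.001, -0.02, 0, 0, 0, 0, -1, -0.002, -0.035, 0, 0, 0, 0, -1, -0.001, -0.035, 0, 0, 0, 0, -1, -0.001, -0.03, 0, 0, 0, 0, -1, -0.001, -0.014, 0, 0, 0, 0, -1],
)

```text
t: 8.48
ee_pos: [0.4651, -0.1112, 0.2822]
orientation: [-179.9, -0.0, 75.3]
contact_force: [0.8, 0.7, -0.1]
gripper_width: 0.0855
gripper_force: 0.0
```

```bash
python3 - <<'E'
from h import *
print(ctrl.get_obs()["ee_pos"])
a=ctrl.camera("top")[:,:,::-1];cv2.imwrite("pics/t2.png",cv2.resize(a[130:270,190:386],None,fx=4,fy=4,interpolation=cv2.INTER_CUBIC))
E
```

```text
[ 0.46508197 -0.11116365  0.28224097]
```

View pics/t2.png

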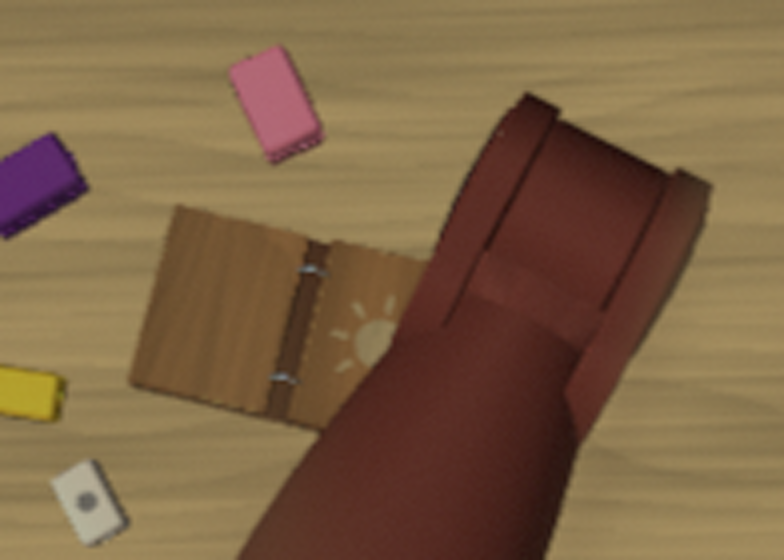

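The +y page is bare and the arm hides the tab and the case. The rings are where I measured them. Next I go down on the tab.

Emit:
send_rows(
  plan=[0, 0.0025, 0.01, 0, 0, 0, -1, 0, 0, 0.03, 0, 0, 0, -1, 0, 0, 0.03, 0, 0, 0, -1, 0, 0, 0.015, 0, 0, 0, -1, 0, 0, 0.008, 0, 0, 0, -1],
)

```text
t: 8.95
ee_pos: [0.4697, -0.1125, 0.1861]
orientation: [-179.8, -0.1, 75.3]
contact_force: [0.3, 0.1, 0.2]
gripper_width: 0.0856
gripper_force: 0.0
```

Emit:
send_rows(
  plan=[0, 0, 0, 0, 0, 0, -1, 0, 0, 0, 0, 0, 0, 0.5, 0, 0, 0, 0, 0, 0, 1, 0, 0, 0, 0, 0, 0, 1, 0, 0, 0, 0, 0, 0, 1],
  force=20,
)

```text
t: 9.37
ee_pos: [0.4705, -0.1131, 0.1903]
orientation: [179.9, 0.0, 75.3]
contact_force: [-1.1, 0.7, 0.9]
gripper_width: 0.0387
gripper_force: 1.6
```

Emit:
send_rows(
  plan=[0, 0, 0, 0, 0, 0, 1, 0, 0, 0, 0, 0, 0, 1, 0, 0, 0, 0, 0, 0, 1, 0, 0, 0, 0, 0, 0, 1, 0, 0, 0, 0, 0, 0, 1],
)

```text
t: 9.78
ee_pos: [0.4686, -0.1124, 0.1901]
orientation: [-179.7, 0.1, 75.3]
contact_force: [-17.4, 2.6, 17.7]
gripper_width: 0.032
gripper_force: 23.8
```

```bash
python3 - <<'E'
import numpy as np
th=np.radians(np.arange(0,181,3));x=.16*(1-np.cos(th));z=-.16*np.sin(th)
for i,(a,b) in enumerate(zip(np.diff(x),np.diff(z))):print(f"{a:.4f},{b:.4f}",end="\n" if i%5==4 else " | ")
E
```

```text
0.0002,-0.0084 | 0.0007,-0.0084 | 0.0011,-0.0083 | 0.0015,-0.0082 | 0.0020,-0.0081
0.0024,-0.0080 | 0.0028,-0.0079 | 0.0032,-0.0077 | 0.0036,-0.0076 | 0.0040,-0.0074
0.0044,-0.0071 | 0.0047,-0.0069 | 0.0051,-0.0066 | 0.0054,-0.0064 | 0.0058,-0.0061
0.0061,-0.0058 | 0.0064,-0.0054 | 0.0066,-0.0051 | 0.0069,-0.0047 | 0.0071,-0.0044
0.0074,-0.0040 | 0.0076,-0.0036 | 0.0077,-0.0032 | 0.0079,-0.0028 | 0.0080,-0.0024
0.0081,-0.0020 | 0.0082,-0.0015 | 0.0083,-0.0011 | 0.0084,-0.0007 | 0.0084,-0.0002
0.0084,0.0002 | 0.0084,0.0007 | 0.0083,0.0011 | 0.0082,0.0015 | 0.0081,0.0020
0.0080,0.0024 | 0.0079,0.0028 | 0.0077,0.0032 | 0.0076,0.0036 | 0.0074,0.0040
0.0071,0.0044 | 0.0069,0.0047 | 0.0066,0.0051 | 0.0064,0.0054 | 0.0061,0.0058
0.0058,0.0061 | 0.0054,0.0064 | 0.0051,0.0066 | 0.0047,0.0069 | 0.0044,0.0071
0.0040,0.0074 | 0.0036,0.0076 | 0.0032,0.0077 | 0.0028,0.0079 | 0.0024,0.0080
0.0020,0.0081 | 0.0015,0.0082 | 0.0011,0.0083 | 0.0007,0.0084 | 0.0002,0.0084
```

Emit:
send_rows(
  plan=[0, -0.002, -0.003, 0, 0, 0, 1, 0.0002, 0, -0.0084, 0, 0, 0, 1, 0.0007, 0, -0.0084, 0, 0, 0, 1, 0.0011, 0, -0.0083, 0, 0, 0, 1, 0.0015, 0, -0.0082, 0, 0, 0, 1],
)

```text
t: 10.2
ee_pos: [0.4686, -0.1085, 0.2262]
orientation: [-179.9, -0.0, 75.3]
contact_force: [-3.0, 4.3, -3.1]
gripper_width: 0.0311
gripper_force: 22.3
```

Emit:
send_rows(
  plan=[0.002, 0, -0.0081, 0, 0, 0, 1, 0.0024, 0, -0.008, 0, 0, 0, 1, 0.0028, 0, -0.0079, 0, 0, 0, 1, 0.0032, 0, -0.0077, 0, 0, 0, 1, 0, 0, 0, 0, 0, 0, 1],
)

```text
t: 10.62
ee_pos: [0.4714, -0.098, 0.2587]
orientation: [-180.0, -0.0, 75.4]
contact_force: [-5.7, 3.3, -2.9]
gripper_width: 0.0312
gripper_force: 22.4
```

```bash
python3 - <<'E'
from h import *
print(ctrl.get_obs()["ee_pos"])
a=ctrl.camera("scene")[:,:,::-1];cv2.imwrite("pics/s3.png",cv2.resize(a[110:250,180:376],None,fx=4,fy=4,interpolation=cv2.INTER_CUBIC))
E
```

```text
[ 0.47142325 -0.09800589  0.25867993]
```

View pics/s3.png

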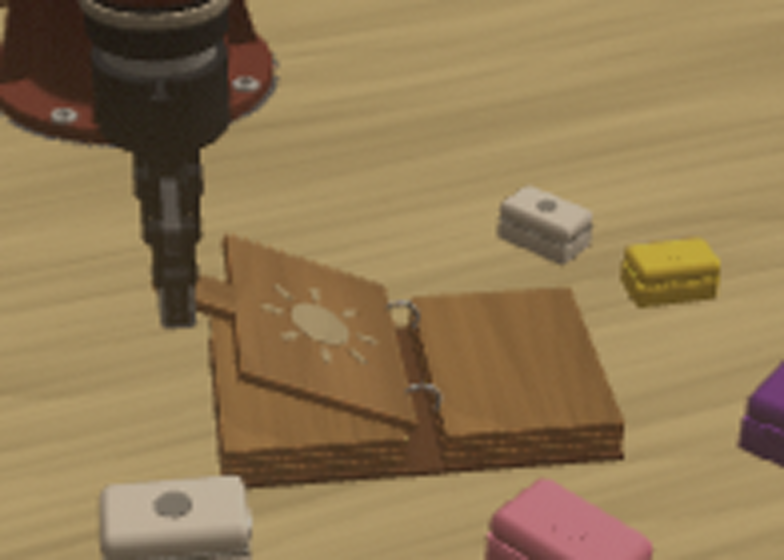

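The leaf is lifting on its tab (grip at (180,300)), and the case stands on the nightstand at (175,515). I continue along the arc.

Emit:
send_rows(
  plan=[0.0036, 0, -0.0076, 0, 0, 0, 1, 0.004, 0, -0.0074, 0, 0, 0, 1, 0.0044, 0, -0.0071, 0, 0, 0, 1, 0.0047, 0, -0.0069, 0, 0, 0, 1, 0.0051, 0, -0.0066, 0, 0, 0, 1],
)

```text
t: 11.08
ee_pos: [0.477, -0.077, 0.2938]
orientation: [-180.0, -0.0, 75.3]
contact_force: [-4.3, 3.0, -2.9]
gripper_width: 0.0316
gripper_force: 22.3
```

Emit:
send_rows(
  plan=[0.0054, 0, -0.0064, 0, 0, 0, 1, 0.0058, 0, -0.0061, 0, 0, 0, 1, 0.0061, 0, -0.0058, 0, 0, 0, 1, 0.0064, 0, -0.0054, 0, 0, 0, 1, 0.0066, 0, -0.0051, 0, 0, 0, 1],
)

```text
t: 11.5
ee_pos: [0.4847, -0.0477, 0.3226]
orientation: [-180.0, -0.0, 75.3]
contact_force: [-4.3, 2.2, -5.4]
gripper_width: 0.0315
gripper_force: 22.1
```

Emit:
send_rows(
  plan=[0.0069, 0, -0.0047, 0, 0, 0, 1, 0.0071, 0, -0.0044, 0, 0, 0, 1, 0.0074, 0, -0.004, 0, 0, 0, 1, 0.0076, 0, -0.0036, 0, 0, 0, 1, 0.0077, 0, -0.0032, 0, 0, 0, 1],
)

```text
t: 11.92
ee_pos: [0.494, -0.0122, 0.3424]
orientation: [180.0, 0.0, 75.3]
contact_force: [-4.4, 0.8, -3.2]
gripper_width: 0.0315
gripper_force: 21.9
```

Emit:
send_rows(
  plan=[0.0079, 0, -0.0028, 0, 0, 0, 1, 0.008, 0, -0.0024, 0, 0, 0, 1, 0.0081, 0, -0.002, 0, 0, 0, 1, 0.0082, 0, -0.0015, 0, 0, 0, 1, 0.0083, 0, -0.0011, 0, 0, 0, 1],
)

```text
t: 12.33
ee_pos: [0.5043, 0.0269, 0.3523]
orientation: [180.0, 0.0, 75.3]
contact_force: [-5.4, -0.7, -2.2]
gripper_width: 0.0315
gripper_force: 21.7
```

Emit:
send_rows(
  plan=[0.0084, -0.0007, -0.0007, 0, 0, 0, 1, 0.0084, 0, -0.0002, 0, 0, 0, 1, 0.0084, 0, 0.0002, 0, 0, 0, 1, 0.0084, 0, 0.0007, 0, 0, 0, 1, 0.0083, 0, 0.0011, 0, 0, 0, 1],
)

```text
t: 12.75
ee_pos: [0.5148, 0.0677, 0.3511]
orientation: [179.9, -0.0, 75.3]
contact_force: [-0.5, 0.6, 3.6]
gripper_width: 0.0318
gripper_force: 22.6
```

Emit:
send_rows(
  plan=[0.0082, 0, 0.0015, 0, 0, 0, 1, 0.0081, 0, 0.002, 0, 0, 0, 1, 0.008, 0, 0.0024, 0, 0, 0, 1, 0.0079, 0, 0.0028, 0, 0, 0, 1, 0.0077, 0, 0.0032, 0, 0, 0, 1],
)

```text
t: 13.17
ee_pos: [0.525, 0.1064, 0.3388]
orientation: [179.9, -0.1, 75.3]
contact_force: [0.9, -0.2, 4.3]
gripper_width: 0.0314
gripper_force: 23.6
```

Emit:
send_rows(
  plan=[0.0076, 0, 0.0036, 0, 0, 0, 1, 0.0074, 0, 0.004, 0, 0, 0, 1, 0.0071, 0, 0.0044, 0, 0, 0, 1, 0.0069, 0, 0.0047, 0, 0, 0, 1, 0.0066, 0, 0.0051, 0, 0, 0, 1],
)

```text
t: 13.58
ee_pos: [0.534, 0.1408, 0.3167]
orientation: [179.9, -0.1, 75.3]
contact_force: [3.3, 1.2, 4.0]
gripper_width: 0.0316
gripper_force: 24.0
```

Emit:
send_rows(
  plan=[0.0064, 0, 0.0054, 0, 0, 0, 1, 0.0061, 0, 0.0058, 0, 0, 0, 1, 0.0058, 0, 0.0061, 0, 0, 0, 1, 0.0054, 0, 0.0064, 0, 0, 0, 1, 0.0051, 0, 0.0066, 0, 0, 0, 1],
)

```text
t: 14.0
ee_pos: [0.5414, 0.1686, 0.2861]
orientation: [179.9, -0.1, 75.3]
contact_force: [5.3, 0.8, 2.9]
gripper_width: 0.0313
gripper_force: 24.0
```

Emit:
send_rows(
  plan=[0.0047, 0.0005, 0.0069, 0, 0, 0, 1, 0.0044, 0, 0.0071, 0, 0, 0, 1, 0.004, 0, 0.0074, 0, 0, 0, 1, 0.0036, 0, 0.0076, 0, 0, 0, 1, 0.0032, 0, 0.0077, 0, 0, 0, 1],
)

```text
t: 14.42
ee_pos: [0.5466, 0.1877, 0.249]
orientation: [179.9, -0.1, 75.3]
contact_force: [5.1, 1.4, 1.8]
gripper_width: 0.0312
gripper_force: 24.1
```

Emit:
send_rows(
  plan=[0.0028, 0, 0.0079, 0, 0, 0, 1, 0.0024, 0, 0.008, 0, 0, 0, 1, 0.002, 0, 0.0081, 0, 0, 0, 1, 0.0015, 0, 0.0082, 0, 0, 0, 1, 0.0011, 0, 0.0083, 0, 0, 0, 1],
)

```text
t: 14.83
ee_pos: [0.549, 0.1969, 0.2083]
orientation: [179.9, -0.0, 75.3]
contact_force: [6.4, 2.9, 0.3]
gripper_width: 0.0314
gripper_force: 24.3
```

Emit:
send_rows(
  plan=[0.0007, 0, 0.006, 0, 0, 0, 1, 0.0002, 0, 0.005, 0, 0, 0, 1, 0, 0, 0.004, 0, 0, 0, 1, 0, 0, 0.002, 0, 0, 0, 1, 0, 0, 0, 0, 0, 0, 1],
)

```text
t: 15.25
ee_pos: [0.5493, 0.1977, 0.1912]
orientation: [179.9, -0.0, 75.3]
contact_force: [5.1, 3.0, 0.4]
gripper_width: 0.0314
gripper_force: 24.4
```

Emit:
send_rows(
  plan=[0, 0, 0.002, 0, 0, 0, 1, 0, 0, 0.001, 0, 0, 0, 1, 0, 0, 0.001, 0, 0, 0, 1, 0, 0, 0, 0, 0, 0, 1, 0, 0, 0, 0, 0, 0, 1],
)

```text
t: 15.67
ee_pos: [0.5493, 0.1977, 0.1891]
orientation: [179.9, -0.0, 75.3]
contact_force: [-1.2, 1.7, 13.6]
gripper_width: 0.0317
gripper_force: 25.7
```

```bash
python3 - <<'E'
from h import *
print(ctrl.get_obs()["contact_force"])
a=ctrl.camera("scene")[:,:,::-1];cv2.imwrite("pics/s4.png",cv2.resize(a[110:250,180:376],None,fx=4,fy=4,interpolation=cv2.INTER_CUBIC))
E
```

```text
[-1.24272035  1.66756561 13.62832284]
```

View pics/s4.png

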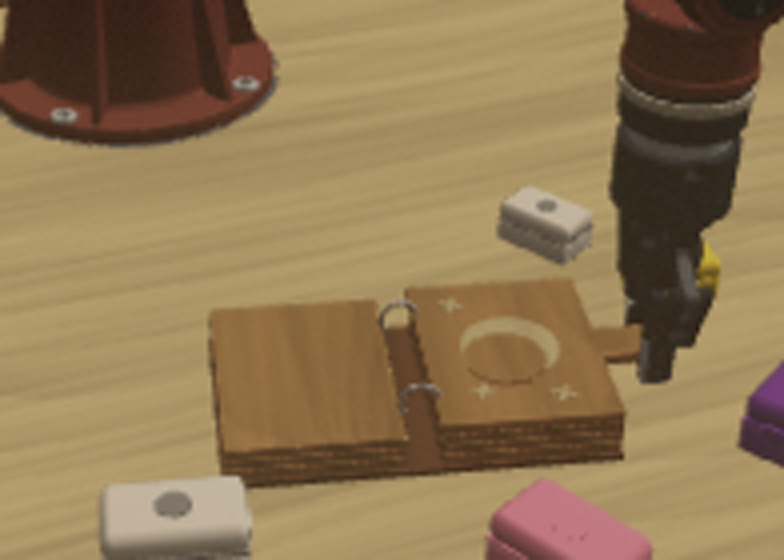

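The leaf lies flat with the moon up (moon at (508,350)), and the gripper is still on the tab. I open part way and rise.

Emit:
send_rows(
  plan=[0, 0, 0, 0, 0, 0, -0.1, 0, 0, 0, 0, 0, 0, -0.1, 0, 0, 0, 0, 0, 0, -0.1, 0, 0, 0, 0, 0, 0, -0.1, 0, 0, 0, 0, 0, 0, -0.1],
)

```text
t: 16.13
ee_pos: [0.5485, 0.1973, 0.1873]
orientation: [-179.9, 0.0, 75.3]
contact_force: [0.6, -0.8, -0.6]
gripper_width: 0.0469
gripper_force: 0.0
```

Emit:
send_rows(
  plan=[0, 0, -0.005, 0, 0, 0, -0.1, 0, 0, -0.02, 0, 0, 0, -0.1, 0, 0, -0.035, 0, 0, 0, -0.1, 0, 0, -0.035, 0, 0, 0, -1, 0, 0, -0.025, 0, 0, 0, -1],
)

```text
t: 16.55
ee_pos: [0.549, 0.1974, 0.3114]
orientation: [179.9, -0.1, 75.3]
contact_force: [0.7, 0.1, -0.3]
gripper_width: 0.0693
gripper_force: 0.0
```

```bash
python3 - <<'E'
from h import *
p=ctrl.get_obs()["ee_pos"]
a=ctrl.camera("top")[:,:,::-1].copy();cv2.imwrite("pics/t5.png",a)
hsv=cv2.cvtColor(a,cv2.COLOR_BGR2HSV).astype(int)
m=(hsv[...,1]<65)&(hsv[...,2]>110);w=m*0;w[150:240,290:360]=1
b=big(m&(w>0));P=ray("top",b,.04);c,s,ang=rect(P);print(c,s,ang)
y=np.radians(75.3);d=np.r_[c/1000,0]-p;print("tool dx,dy",d[0]*np.cos(y)+d[1]*np.sin(y),d[0]*np.sin(y)-d[1]*np.cos(y),p)
E
```

```text
[ 595.8 -140.8] [82.7 55.5] 76.5
tool dx,dy -0.3152045652152841 0.13109206789409517 [0.54898453 0.19735287 0.31141575]
```

Emit:
send_rows(
  plan=[-0.0175, 0.0074, 0, 0, 0, 0, -1, -0.035, 0.0148, 0, 0, 0, 0, -1, -0.035, 0.0148, 0, 0, 0, 0, -1, -0.035, 0.0148, 0, 0, 0, 0, -1, -0.035, 0.0148, 0, 0, 0, 0, -1],
)

```text
t: 17.02
ee_pos: [0.5733, 0.0266, 0.3082]
orientation: [180.0, -0.0, 75.4]
contact_force: [0.5, 0.8, -0.2]
gripper_width: 0.0855
gripper_force: 0.0
```

Emit:
send_rows(
  plan=[-0.035, 0.0148, 0, 0, 0, 0, -1, -0.035, 0.0148, 0, 0, 0, 0, -1, -0.035, 0.0148, 0, 0, 0, 0, -1, -0.035, 0.0148, 0, 0, 0, 0, -1, -0.0175, 0.0074, 0, 0, 0, 0, -1],
)

```text
t: 17.43
ee_pos: [0.5979, -0.1452, 0.308]
orientation: [180.0, 0.1, 75.2]
contact_force: [-0.4, 0.2, -0.3]
gripper_width: 0.0855
gripper_force: 0.0
```

Emit:
send_rows(
  plan=[0, 0, 0.01, 0, 0, 0, -1, 0, 0, 0.02, 0, 0, 0, -1, 0, 0, 0, 0, 0, 0, -1, 0, 0, 0, 0, 0, 0, -1, 0, 0, 0, 0, 0, 0, -1],
)

```text
t: 17.85
ee_pos: [0.598, -0.1404, 0.2786]
orientation: [180.0, -0.0, 75.4]
contact_force: [-0.3, 1.0, -0.2]
gripper_width: 0.0854
gripper_force: 0.0
```

Emit:
send_rows(
  plan=[0, 0, 0.02, 0, 0, 0, -1, 0, 0, 0.03, 0, 0, 0, -1, 0, 0, 0.025, 0, 0, 0, -1, 0, 0, 0.013, 0, 0, 0, -1, 0, 0, 0.005, 0, 0, 0, -1],
)

```text
t: 18.27
ee_pos: [0.5974, -0.1403, 0.1834]
orientation: [-179.9, -0.0, 75.4]
contact_force: [-0.1, 0.6, 0.1]
gripper_width: 0.0855
gripper_force: 0.0
```

Emit:
send_rows(
  plan=[0, 0, 0, 0, 0, 0, -1, 0, 0, 0, 0, 0, 0, 0, 0, 0, 0, 0, 0, 0, 1, 0, 0, 0, 0, 0, 0, 1, 0, 0, 0, 0, 0, 0, 1],
  force=25,
)

```text
t: 18.68
ee_pos: [0.5987, -0.1415, 0.1869]
orientation: [179.8, 0.0, 75.3]
contact_force: [0.1, 0.1, 6.8]
gripper_width: 0.0518
gripper_force: 27.4
```

Emit:
send_rows(
  plan=[0, 0, 0, 0, 0, 0, 1, 0, 0, 0, 0, 0, 0, 1, 0, 0, 0, 0, 0, 0, 1, 0, 0, 0, 0, 0, 0, 1, 0, 0, 0, 0, 0, 0, 1],
)

```text
t: 19.1
ee_pos: [0.5987, -0.1414, 0.1869]
orientation: [179.8, 0.0, 75.3]
contact_force: [-0.1, 0.7, 7.1]
gripper_width: 0.0517
gripper_force: 27.4
```

Emit:
send_rows(
  plan=[0, 0, -0.01, 0, 0, 0, 1, 0, 0, -0.022, 0, 0, 0, 1, 0, 0, -0.026, 0, 0, 0, 1, 0, 0, -0.026, 0, 0, 0, 1, 0, 0, -0.016, 0, 0, 0, 1],
)

```text
t: 19.52
ee_pos: [0.5983, -0.1413, 0.2888]
orientation: [179.8, 0.0, 75.3]
contact_force: [0.7, -0.4, -0.7]
gripper_width: 0.0519
gripper_force: 26.6
```

Emit:
send_rows(
  plan=[0.0072, -0.0112, 0, 0, 0, 0, 1, 0.0143, -0.0224, 0, 0, 0, 0, 1, 0.0143, -0.0224, 0, 0, 0, 0, 1, 0.0143, -0.0224, 0, 0, 0, 0, 1, 0.0143, -0.0224, 0, 0, 0, 0, 1],
)

```text
t: 19.93
ee_pos: [0.5158, -0.0526, 0.2856]
orientation: [180.0, -0.0, 75.3]
contact_force: [0.7, 0.1, -0.2]
gripper_width: 0.0519
gripper_force: 26.7
```

Emit:
send_rows(
  plan=[0.0143, -0.0224, 0, 0, 0, 0, 1, 0.0072, -0.0112, 0, 0, 0, 0, 1, 0, 0, 0.01, 0, 0, 0, 1, 0, 0, 0.02, 0, 0, 0, 1, 0, 0, 0.02, 0, 0, 0, 1],
)

```text
t: 20.35
ee_pos: [0.4903, -0.0242, 0.2356]
orientation: [179.8, 0.0, 75.4]
contact_force: [-0.9, -0.8, -1.2]
gripper_width: 0.0513
gripper_force: 26.8
```

Emit:
send_rows(
  plan=[0, 0, 0.008, 0, 0, 0, 1, 0, 0, 0.004, 0, 0, 0, 1, 0, 0, 0, 0, 0, 0, 1, 0, 0, 0, 0, 0, 0, 1, 0, 0, 0, 0, 0, 0, 1],
)

```text
t: 20.77
ee_pos: [0.4902, -0.0243, 0.2242]
orientation: [179.9, -0.0, 75.3]
contact_force: [-0.3, -0.4, 0.2]
gripper_width: 0.0517
gripper_force: 26.7
```

Emit:
send_rows(
  plan=[0, 0, 0.003, 0, 0, 0, 1, 0, 0, 0.002, 0, 0, 0, 1, 0, 0, 0.0015, 0, 0, 0, 1, 0, 0, 0.001, 0, 0, 0, 1, 0, 0, 0, 0, 0, 0, 1],
)

```text
t: 21.18
ee_pos: [0.4898, -0.024, 0.2168]
orientation: [180.0, 0.0, 75.3]
contact_force: [-5.6, 1.0, 11.1]
gripper_width: 0.0516
gripper_force: 28.4
```

Contact at the expected height, so I release and rise.

Emit:
send_rows(
  plan=[0, 0, 0, 0, 0, 0, -1, 0, 0, 0, 0, 0, 0, -1, 0, 0, 0, 0, 0, 0, -1, 0, 0, 0, 0, 0, 0, -1, 0, 0, 0, 0, 0, 0, -1],
)

```text
t: 21.6
ee_pos: [0.4896, -0.024, 0.2154]
orientation: [-180.0, -0.0, 75.3]
contact_force: [-0.5, -0.2, 0.6]
gripper_width: 0.0854
gripper_force: 0.0
```

Emit:
send_rows(
  plan=[0, 0, -0.005, 0, 0, 0, -1, 0, 0, -0.025, 0, 0, 0, -1, 0, 0, -0.035, 0, 0, 0, -1, 0, 0, -0.035, 0, 0, 0, -1, 0, 0, -0.02, 0, 0, 0, -1],
)

```text
t: 22.02
ee_pos: [0.49, -0.0241, 0.3397]
orientation: [179.8, 0.0, 75.3]
contact_force: [1.0, -1.0, 0.5]
gripper_width: 0.0851
gripper_force: 0.0
```

Emit:
send_rows(
  plan=[0, 0.02, 0, 0, 0, 0, -1, 0, 0.035, 0, 0, 0, 0, -1, 0, 0.035, 0, 0, 0, 0, -1, 0, 0.02, 0, 0, 0, 0, -1, 0, 0, 0, 0, 0, 0, -1],
)

```text
t: 22.43
ee_pos: [0.5986, -0.053, 0.3347]
orientation: [180.0, -0.0, 75.3]
contact_force: [0.4, -0.2, -1.1]
gripper_width: 0.085
gripper_force: 0.0
```

```bash
python3 - <<'E'
from h import *
a=ctrl.camera("scene")[:,:,::-1];cv2.imwrite("pics/s6.png",cv2.resize(a[110:250,180:376],None,fx=4,fy=4,interpolation=cv2.INTER_CUBIC))
E
```

```text
(no output)
```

View pics/s6.png

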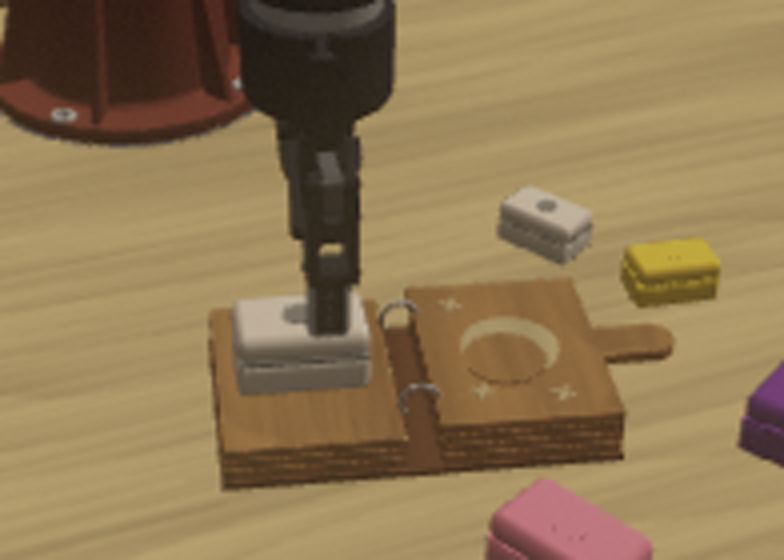

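The case is flat on the uncovered page (disc at (295,314)), the leaf is flat with the moon up, and the gripper is clear. I'll check the offset, then hand in.

```bash
python3 - <<'E'
from h import *
p=ray("scene",[(180+295.5/4-.5,110+314.5/4-.5)],.074)[0][:2]-[.508,.043]
a=np.radians(-14.6);x=p@[np.cos(a),np.sin(a)];y=p@[-np.sin(a),np.cos(a)]+.07
print(x,y)
if abs(x)<.03 and abs(y)<.02: print(ctrl.hand_in())
E
```

```text
-0.0018468287540172673 -0.001616376849207568
the job is handed in; nothing more can be done
None
```

The job is handed in at about 22 s: the case stood on the nightstand first, the leaf was lowered flat with the moon up, and the case now sits flat about 2 mm from the centre of the uncovered page; I didn't see the judge's verdict.

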